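Sort the wheel hardware into its trays

ROBOT

A 6-joint arm with a two-finger parallel gripper is mounted at the origin on the work surface. World frame = base frame: x ahead of the robot, y to its left, z up, the work surface at z = 0. Lengths are in m, angles in rad, forces in N, time in s.
With the tool pointing down it reaches from about 0.25 to 0.775 m from the base axis. Payload 4 kg.
Tool frame: the origin (TCP) lies on the centre line of the jaws, within the pads' length; the fingertips stand 22 mm ahead of it and the grasp point (between the pads) lies 3 mm ahead of it; z points along the fingers, y is the direction in which the jaws open and shut (so a half turn about z gives the same grasp; the last joint's range is limited). The gripper opens to 94 mm and grips with 3 to 60 N. Pads are 16 mm wide; open, the fingers measure 119 mm over their backs; the gripper's body (75 mm by 177 mm) begins 78 mm behind the grasp point.
Start: joints at [-1.413, 0.087, 1.371, -0, 1.684, -0.103], TCP at [0.142, -0.531, 0.228] pointing down, gripper open.
Joint ranges: [-3.1, 3.1], [-0.76, 2.03], [0.27, 2.55], [-1.08, 4.22], [0.17, 2.65], [-2.57, 2.57]. Speed limits (rad/s): [2.79, 2.79, 3.14, 3.14, 3.14, 3.14].

INTERFACE

Orientations are given as a unit quaternion [x, y, z, w].
In Python, from cell import env, optics gives the robot as it stands.
- The arm moves only by the tool send_rows, never from a script. Its argument "deltas" is text: rows parted by semicolons, each of 7 numbers parted by spaces: the turn, a rotation vector about the tool's x, y, z in degrees, then the shift along the tool's x, y, z in cm, then the closure, from -1 (fully open) to 1 (shut), so that 0 is half open. In form: wx wy wz tx ty tz fingers; .... A call has 1 to 5 rows; each row is the pose to reach, as a shift and turn from the pose measured when the call began, along the tool's axes at that moment; what a row does not reach only later rows make up. A row lasts 1/12 s, in which the tool goes at most 41.7 mm and 7.16 degrees, less where a joint would pass 70% of its speed; a pose out of reach is approached as far as the arm can. A call with a gripper value outside its range is refused whole. The fingers move at their own pace and stop on an object; "squeeze" is the grip in N (left out, the last holds). Time passes only in rows, so rows that repeat a pose let the fingers close. It gives the time, the measured TCP pose, the force and the opening at its end, in the units of the state.
- env.get_obs(): the state, without advancing time (a new reading comes with each control period).
- optics.capture(name): name is "side" or "top"; returns the picture (384x512x3 uint8, blue, green, red); there is no depth.
- optics.camera_params(name): a dict with "fx", "fy", "cx", "cy" (pixels), "rvec" (rotation vector, rad) and "tvec" (3), from world to camera coordinates, as OpenCV has them. Camera axes: x right, y down, z forward; pixel columns grow to the right and rows downward; lengths in m; the calibration is good to about 2 mm. A picture is of the moment at which its call begins. camera_params takes no time and is no camera call.
- env.job_done(): hands the job in, once; it reports no verdict.
The state is a dict: "time_s": time; "joints": joint angles; "dq": joint speeds; "tau": joint torques, N m; "eef_pos": TCP position; "tcp_rot": TCP orientation; "ft_force": force on the tool from outside, world axes, zero at the start; "wrist_torque": the same for the moment, N m; "gripper_width": opening from 0.0 (shut) to 1.0 (fully open).
Only numpy, scipy, OpenCV 4.12 (cv2) and the standard library are available. Lean on these libraries where they do the work, as an engineer would, in place of code of your own. Each camera call takes 0.05 s, during which the arm holds its last target.

TASK

Clear up the wheel hardware on the tyre-shop bench: put the two wheel nuts in the round dish, standing upright on their bases as they are now, the two balance weights in the long narrow tray, and the hub centring ring in the square tray. Each piece must lie flat on the floor of its tray, not on top of or leaning on another piece or the rim; set the pieces down rather than dropping them, let go of everything, and do not disturb the tub and the pressure gauge.

Things in the scene. Friction and masses are not known exactly. Their poses are not given: they have to be found in the camera images.
- long_weight_mid (a point): Centre of the long balance weight: a flat grooved steel bar 90 x 24 x 12 mm (about 0.2 kg), lying flat. x runs along its length, y across its 24 mm width, z up; the point is half-way up, 6 mm above its underside.
- short_weight_mid (a point): Centre of the short balance weight: the same flat grooved steel bar but 50 x 24 x 12 mm (about 0.1 kg), lying flat. x along its length, y across its width, z up; the point is 6 mm above its underside.
- flange_nut_mid (a point): Centre of the flange nut: a low, wide steel wheel nut standing on a round flange 50 mm across and 6 mm high; above it a hexagon 34 mm across flats (39 mm across corners) up to 30 mm; dark bore seen on top. The point is on its axis, half-way up, 15 mm above its underside. The x axis (and every 60 degrees from it) is square to a pair of flats.
- dome_nut_mid (a point): Centre of the dome nut: a slimmer, taller closed steel wheel nut, hexagon 28 mm across flats (32 mm across corners) up to 32 mm, then a rounded dome to 42 mm; stands on its flat end. The point is on its axis, half-way up, 21 mm above its underside. The x axis (and every 60 degrees from it) is square to a pair of flats.
- hub_ring_mid (a point): Centre of the hub centring ring: a plain aluminium ring 60 mm outside, 48 mm inside, 16 mm high, lying flat (50 g). The point is on its axis (in the hole), 8 mm above its underside; z is its axis. Can be gripped across its outside.
- dish: Round dark steel dish for the wheel nuts, fixed to the bench: 158 mm outside, 150 mm inside, 24 mm high, floor 4 mm thick. Origin: centre of its underside, on the bench; z up.
- long_tray: Long narrow open grey tray for the balance weights, fixed to the bench: outside 208 mm (along its x) x 92 mm (along its y), 24 mm high; walls and floor 4 mm thick, so 200 x 84 mm inside. Origin: centre of its underside, on the bench; z up.
- square_tray: Square open grey tray for hub rings, fixed to the bench: outside 140 x 140 mm, 24 mm high; walls and floor 4 mm thick, so 132 x 132 mm inside. Origin: centre of its underside, on the bench; x and y along its sides.
- tub: Bystander, leave alone: closed white plastic tub of mounting paste, 72 mm across, 62 mm high, standing loose at one end of the work area. Origin: centre of its underside.
- gauge_mid (a point): Bystander, leave alone: tyre pressure gauge lying loose at the other end of the work area, a black round body 64 mm across and 28 mm high with a white dial, and a brass stem that reaches 89 mm from the centre along its -x. The point is the centre of the round body, 13 mm above its underside.

How it is judged:
At the end, for the whole second after the job is handed in: Both nuts upright in the round dish (centres within 68 mm of its centre), both weights flat in the long tray, the ring flat in the square tray: each within 0.12 rad of level and 4 mm of its height when resting on the tray floor, released and at rest (below 0.02 m/s) (x of long_weight_mid in the frame of long_tray between -0.1 and 0.1 m and y of long_weight_mid in the frame of long_tray between -0.042 and 0.042 m and z of long_weight_mid in the frame of long_tray between 0.006 and 0.014 m and angle between each of long_weight_mid, short_weight_mid, hub_ring_mid, flange_nut_mid, dome_nut_mid's own z axis and vertical below 0.12 rad and x of short_weight_mid in the frame of long_tray between -0.1 and 0.1 m and y of short_weight_mid in the frame of long_tray between -0.042 and 0.042 m and z of short_weight_mid in the frame of long_tray between 0.006 and 0.014 m and x of hub_ring_mid in the frame of square_tray between -0.066 and 0.066 m and y of hub_ring_mid in the frame of square_tray between -0.066 and 0.066 m and z of hub_ring_mid in the frame of square_tray between 0.008 and 0.016 m and horizontal distance between each of flange_nut_mid, dome_nut_mid and dish below 0.068 m and z of flange_nut_mid in the frame of dish between 0.015 and 0.023 m and z of dome_nut_mid in the frame of dish between 0.021 and 0.029 m and linear speed of each of long_weight, short_weight, flange_nut, dome_nut, hub_ring below 0.02 m/s); the robot touches nothing.
It fails at once if a piece is dropped or thrown (faster than 0.8 m/s while out of the fingers: a fall of about 33 mm) ((linear speed of long_weight above 0.8 m/s and contact force between long_weight and the fingers below 0.05 N) or (linear speed of short_weight above 0.8 m/s and contact force between short_weight and the fingers below 0.05 N) or (linear speed of flange_nut above 0.8 m/s and contact force between flange_nut and the fingers below 0.05 N) or (linear speed of dome_nut above 0.8 m/s and contact force between dome_nut and the fingers below 0.05 N) or (linear speed of hub_ring above 0.8 m/s and contact force between hub_ring and the fingers below 0.05 N)).
It fails at once if the tub is shifted by more than 15 mm (distance of tub from where it was at the start of the episode above 0.015 m).
It fails at once if the gauge is shifted by more than 15 mm (distance of gauge_mid from where it was at the start of the episode above 0.015 m).
It also fails if it takes over 136 s, if anything falls off the work surface, if the arm or the gripper's body presses on something with over 40 N, if the wrist force passes 120 N, or if a joint passes its speed limit or range.

## Working session

There is one attempt and no reset: what is moved stays moved. The work goes in short steps, Python scripts to look and compute and a tool call to move; the robot and the scene stay as the last step left them, time stands still between calls to the robot, and variables do not carry over. Pictures are saved under pics/ and viewed, and the job is handed in when it is done.

Besides the shell and the picture viewer there is one more tool, called by a JSON object that holds its "method" and its "body". send_rows: Moves the arm, as the interface text tells. Its arguments: {"type":"object","properties":{"deltas":{"type":"string"},"squeeze":{"type":"number"}},"required":["deltas"]}

```bash
ls; mkdir -p pics; python3 - <<'E'
from cell import env, optics
import cv2
print(env.get_obs())
for n in("top","side"):
    im=optics.capture(n); cv2.imwrite(f"pics/{n}0.png",im); print(n,optics.camera_params(n))
E
```

```text
pics
{'time_s': 0.0, 'joints': array([-1.41309300e+00,  8.79517433e-02,  1.37224863e+00,  7.88400923e-07,
        1.68359709e+00, -1.03129823e-01]), 'dq': array([-0.00130448, -0.00040059,  0.00114914,  0.00040793,  0.00072093,
       -0.00062219]), 'tau': array([ 1.67226308e-04, -3.40178132e+01, -3.02427292e+01,  7.19153392e-02,
        3.31026712e-02, -1.95020912e-04]), 'eef_pos': array([ 0.14173783, -0.53090387,  0.22630876]), 'tcp_rot': array([ 9.91507197e-01,  1.30047155e-01, -2.96858261e-05, -1.10200921e-03]), 'ft_force': array([ 0.38228991, -0.02828332, -0.66136928]), 'wrist_torque': array([-0.01330488,  0.03971335,  0.03295124]), 'gripper_width': 0.9997461909101429}
top {'fx': 430.3036048539439, 'fy': 430.3036048539439, 'cx': 253.84565094977293, 'cy': 193.1234991886069, 'rvec': array([ 2.11677275, -2.15282993,  0.12750336]), 'tvec': array([0.02230388, 0.54405288, 1.16173939])}
side {'fx': 383.12054985084666, 'fy': 383.12054985084666, 'cx': 253.27789894557353, 'cy': 194.10029060566646, 'rvec': array([ 0.48023792, -2.60010913,  1.33018497]), 'tvec': array([0.49602766, 0.15586223, 1.17420574])}
```

View pics/top0.png

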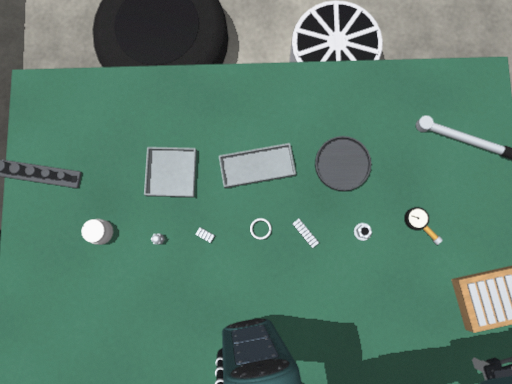

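View pics/side0.png

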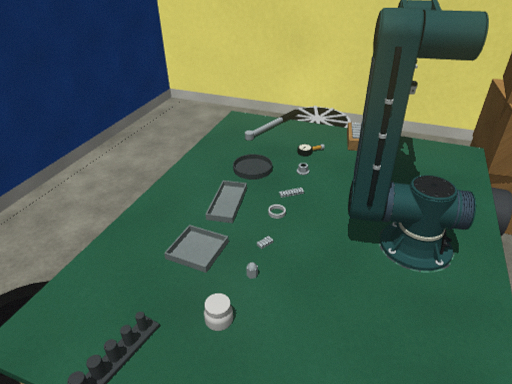

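The top view shows everything unobstructed: dome nut about (158,239), short weight (205,235), ring (260,229), long weight (306,233), flange nut (363,232). The square tray is at (171,172), long tray (258,166), dish (343,164), tub (97,232) and gauge (418,218). Now the measurements.

```bash
cat > h.py <<'E'
import numpy as np, cv2
from cell import env, optics
def cam(n):
    p=optics.camera_params(n); K=np.array([[p['fx'],0,p['cx']],[0,p['fy'],p['cy']],[0,0,1.]])
    return K,np.array(p['rvec'],float),np.array(p['tvec'],float)
def ray(n,uv,z):
    K,r,t=cam(n); R=cv2.Rodrigues(r)[0]; c=-R.T@t
    uv=np.atleast_2d(np.asarray(uv,float)); d=np.c_[uv,np.ones(len(uv))]@np.linalg.inv(K).T@R
    s=(z-c[2])/d[:,2]; return c+s[:,None]*d
def proj(n,X):
    K,r,t=cam(n); return cv2.projectPoints(np.atleast_2d(np.asarray(X,float)),r,t,K,None)[0][:,0]
E
python3 - <<'E'
from h import *
im=cv2.imread('pics/top0.png')
K,r,t=cam('top');print('cam',-cv2.Rodrigues(r)[0].T@t); K,r,t=cam('side');print('side',-cv2.Rodrigues(r)[0].T@t)
for nm,uv in dict(dome=(158,239),short=(205,235),ring=(260,229),long=(306,233),fl=(363,232),sq=(171,172),lt=(258,166),dish=(343,164),tub=(97,232),ga=(418,218)).items(): print(nm,ray('top',uv,0.01).round(3))
a=cv2.resize(im[200:265,135:265],None,fx=6,fy=6,interpolation=cv2.INTER_CUBIC)
b=cv2.resize(im[200:265,255:385],None,fx=6,fy=6,interpolation=cv2.INTER_CUBIC)
c=cv2.resize(im[130:210,135:380],None,fx=3.2,fy=3.2,interpolation=cv2.INTER_CUBIC)
cv2.imwrite('pics/a.png',a);cv2.imwrite('pics/b.png',b);cv2.imwrite('pics/c.png',c)
hsv=cv2.cvtColor(im,cv2.COLOR_BGR2HSV)
for p in [(100,100),(300,260),(171,172),(258,166),(343,164),(363,239),(158,239)]: print(p,hsv[p[1],p[0]])
E
```

```text
cam [ 0.37137239 -0.01543589  1.2279958 ]
side [0.13706835 0.98031245 0.81810473]
dome [[0.422 0.287 0.01 ]]
short [[0.432 0.154 0.01 ]]
ring [[ 0.446 -0.002  0.01 ]]
long [[ 0.433 -0.131  0.01 ]]
fl [[ 0.433 -0.291  0.01 ]]
sq [[0.615 0.253 0.01 ]]
lt [[0.628 0.001 0.01 ]]
dish [[ 0.628 -0.244  0.01 ]]
tub [[0.445 0.463 0.01 ]]
ga [[ 0.469 -0.446  0.01 ]]
(100, 100) [ 77 102 133]
(300, 260) [ 77 101 129]
(171, 172) [ 98  15 189]
(258, 166) [ 95  15 184]
(343, 164) [107  17 107]
(363, 239) [109   9 231]
(158, 239) [104  15 181]
```

View pics/a.png

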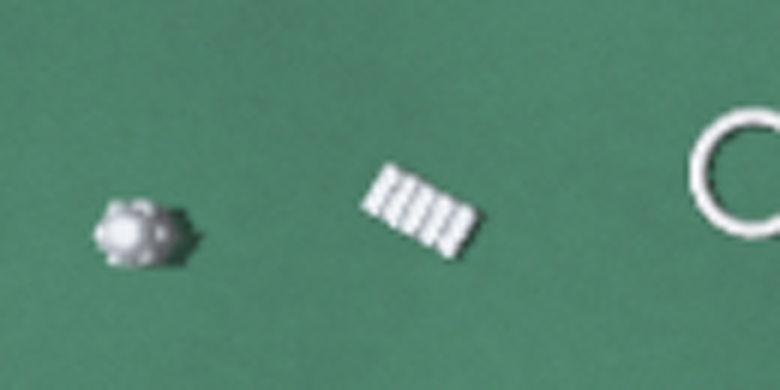

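View pics/b.png

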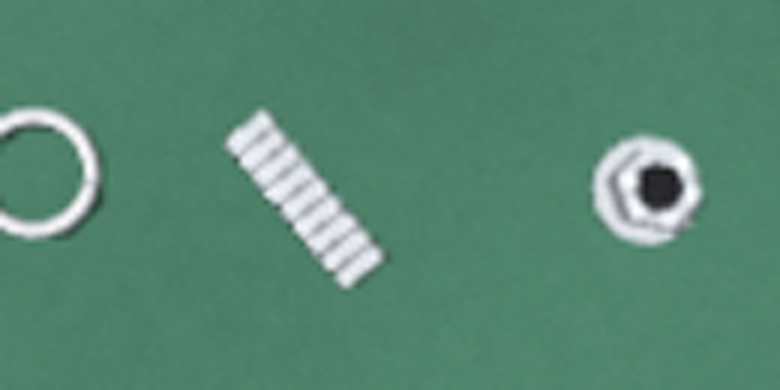

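View pics/c.png

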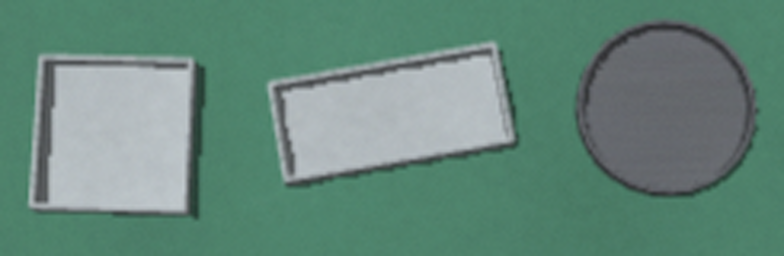

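```bash
python3 - <<'E'
from h import *
S=6
def masks(n,roi,f):
    im=cv2.imread(f'pics/{n}0.png'); x0,y0,x1,y1=roi
    up=cv2.resize(im[y0:y1,x0:x1],None,fx=S,fy=S,interpolation=cv2.INTER_CUBIC)
    m=f(cv2.cvtColor(up,cv2.COLOR_BGR2HSV)).astype(np.uint8)
    cs,_=cv2.findContours(m,cv2.RETR_EXTERNAL,cv2.CHAIN_APPROX_NONE)
    c=max(cs,key=cv2.contourArea)[:,0].astype(float)
    return (c+.5)/S-.5+[x0,y0]
bright=lambda h:(h[...,1]<55)&(h[...,2]>150)
gray=lambda h:(h[...,1]<55)&(h[...,2]>120)
anyg=lambda h:(h[...,1]<60)
def mm(P): return (P*1e3).astype(np.float32)
for nm,roi in dict(short=(190,220,225,250),long=(285,210,330,255)).items():
    P=ray('top',masks('top',roi,bright),0.010); (c,s,a)=cv2.minAreaRect(mm(P[:,:2])); print(nm,np.round(c,1),np.round(s,1),a)
for nm,roi,z,f in [('ring',(243,210,280,248),.016,bright),('flange',(345,215,382,250),.006,bright),('dish',(305,125,382,200),.02,anyg),('tub',(75,212,120,250),.06,bright),('dome',(145,225,175,252),.03,bright)]:
    C=masks('top',roi,f); P=ray('top',C,z); c,s,a=cv2.fitEllipse(mm(P[:,:2])); print(nm,np.round(c,1),np.round(s,1),'minrect',[np.round(q,1) for q in cv2.minAreaRect(mm(P[:,:2]))], C.min(0),C.max(0))
for nm,roi in dict(sq=(138,140,205,205),lt=(212,138,302,194)).items():
    P=ray('top',masks('top',roi,gray),.024); print(nm,[np.round(q,1) for q in cv2.minAreaRect(mm(P[:,:2]))])
# bore
C=masks('top',(355,222,375,242),lambda h:h[...,2]<110); P=ray('top',C,.03); print('bore',[np.round(q,1) for q in cv2.fitEllipse(mm(P[:,:2]))])
# side view
im=cv2.imread('pics/side0.png')
a=cv2.resize(im[255:285,230:275],None,fx=10,fy=10,interpolation=cv2.INTER_CUBIC)
b=cv2.resize(im[155:225,260:330],None,fx=6,fy=6,interpolation=cv2.INTER_CUBIC)
a=cv2.resize(a,(450,420)) if 0 else a
cv2.imwrite('pics/sa.png',a);cv2.imwrite('pics/sb.png',b)
im=cv2.imread('pics/top0.png')
cv2.imwrite('pics/ta.png',np.hstack([cv2.resize(im[222:254,143:175],(390,390),interpolation=cv2.INTER_CUBIC),cv2.resize(im[216:248,347:379],(390,390),interpolation=cv2.INTER_CUBIC)]))
E
```

```text
short [433.1 155.8] [51.1 26.8] 60.473045349121094
long [ 433.6 -128.7] [91.  26.9] 38.05550003051758
ring [447.6  -2.1] [60.2 61.4] minrect [array([447.5,  -1.9]), array([60.7, 61. ]), np.float64(25.6)] [249.41666667 217.41666667] [270.75       239.41666667]
flange [ 435.5 -289.5] [49.3 52.1] minrect [array([ 435.6, -289.7]), array([50. , 51.8]), np.float64(43.1)] [353.25       222.08333333] [371.58333333 240.41666667]
dish [ 629.5 -241.2] [158.3 160.4] minrect [array([ 629.6, -241.5]), array([159.6, 159.9]), np.float64(82.4)] [314.58333333 135.58333333] [371.08333333 190.58333333]
tub [446.5 455.7] [64.2 69.6] minrect [array([448.6, 455.4]), array([64.9, 69.2]), np.float64(66.4)] [ 80.58333333 218.25      ] [104.08333333 243.58333333]
dome [424.  289.9] [26.9 31.5] minrect [array([423.8, 291. ]), array([27.3, 30.5]), np.float64(89.6)] [150.08333333 232.75      ] [159.91666667 243.75      ]
sq [array([615.4, 254.3]), array([142.9, 142.6]), np.float64(87.4)]
lt [array([629.6,   4.6]), array([ 94.3, 209.8]), np.float64(9.0)]
bore [array([ 435.1, -290.5]), array([19.2, 19.8]), np.float64(83.2)]
```

View pics/ta.png

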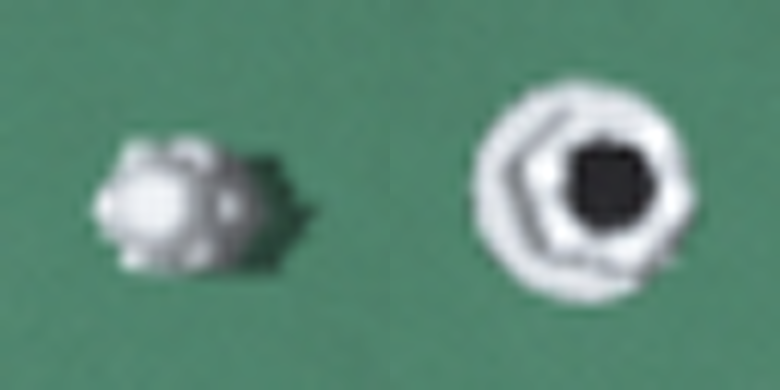

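View pics/sa.png

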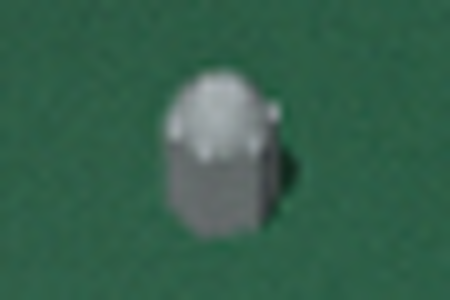

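View pics/sb.png

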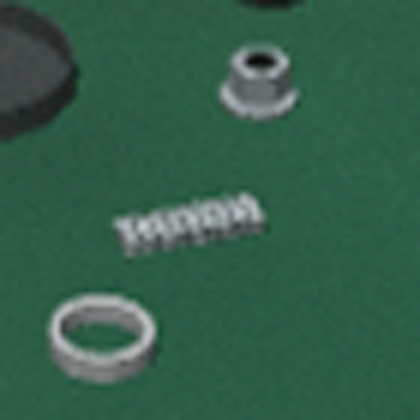

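Both views agree on the layout. In the top crop the dome nut's hexagon centre is about (156.5,239), with corners pointing left and right. The flange nut's bore is concentric with its flange. I'll check the dome in the side view and write the move helper.

```bash
cat >> h.py <<'E'
from scipy.spatial.transform import Rotation as Ro
def go(x,y,z,psi=None):
    "mm, closing axis yaw deg -> row numbers in tool axes"
    o=env.get_obs(); R=Ro.from_quat(o['tcp_rot']); M=R.as_matrix()
    cur=np.degrees(np.arctan2(M[1,1],M[0,1]))
    if psi is None: psi=cur
    p=np.radians(psi); yv=np.array([np.cos(p),np.sin(p),0]); zv=np.array([0,0,-1.]); xv=np.cross(yv,zv)
    w=(R.inv()*Ro.from_matrix(np.c_[xv,yv,zv])).as_rotvec(degrees=True)
    t=M.T@(np.array([x,y,z])/1e3-o['eef_pos'])*100
    print('t',round(o['time_s'],2),'pos',(o['eef_pos']*1e3).round(1),'psi',cur.round(1),'w',round(o['gripper_width'],3),'F',o['ft_force'].round(1))
    print('ROW',w.round(1),t.round(2))
E
python3 - <<'E'
from h import *
print('dome px156.5,239 z32',ray('top',(156.5,239),.032).round(4), proj('side',[[.4238,.290,z] for z in(0,.032,.042)]).round(1))
print('dirs', ray('top',[(150,239),(162,239)],.032).round(4))
C={'ring':(.4476,-.002,.016),'fl0':(.4355,-.290,.0),'fl30':(.4355,-.290,.030),'long':(.4336,-.1287,.012),'short':(.4331,.1558,.012)}
for k,v in C.items(): print(k,proj('side',v).round(1))
go(435.3,-290,120,-10)
E
```

```text
dome px156.5,239 z32 [[0.4215 0.2862 0.032 ]] [[251.8 275.1]
 [251.6 267.1]
 [251.5 264.6]]
dirs [[0.4218 0.3044 0.032 ]
 [0.4213 0.2708 0.032 ]]
ring [[276.7 209.3]]
fl0 [[302.5 171.3]]
fl30 [[303.  164.9]]
long [[291.4 190.9]]
short [[264.9 240.8]]
t 0.1 pos [ 141.7 -530.9  226.4] psi -75.1 w 0.998 F [ 0.2 -0.3 -0.1]
ROW [ -0.1  -0.1 -65.1] [ 34.57 -15.69  10.68]
```

{"method": "send_rows", "body": {"deltas": "0 0 -33 17 -8 4 -1; 0 0 -33 17 -8 4 -1; 0 0 -33 17 -8 4 -1; 0 0 -33 17 -8 4 -1; 0 0 -33 17 -8 4 -1", "squeeze": 25}}

```text
time_s: 0.52
eef_pos: [0.2872, -0.4066, 0.1851]
tcp_rot: [0.912, 0.41, 0.001, -0.002]
ft_force: [-0.3, -0.1, -1.1]
gripper_width: 1.001
```

```bash
python3 -c "
from h import *
go(435.3,-290,100,-10)"
```

```text
t 0.52 pos [ 287.2 -406.6  185.1] psi -41.6 w 1.001 F [-0.3 -0.1 -1.1]
ROW [ -0.1  -0.3 -31.6] [18.53  3.35  8.56]
```

{"method": "send_rows", "body": {"deltas": "0 0 -31.6 18.5 3.4 8.5 -1; 0 0 -31.6 18.5 3.4 8.5 -1; 0 0 -31.6 18.5 3.4 8.5 -1; 0 0 -31.6 18.5 3.4 8.5 -1; 0 -0.2 -31.6 18.5 3.4 8.5 -1"}}

```text
time_s: 0.93
eef_pos: [0.4351, -0.29, 0.1002]
tcp_rot: [0.765, 0.644, -0.0, -0.001]
ft_force: [0.9, 0.2, -0.5]
gripper_width: 0.999
```

```bash
python3 -c "
from h import *
go(435.3,-290,31,-10)"
```

```text
t 0.93 pos [ 435.1 -290.   100.2] psi -9.8 w 0.999 F [ 0.9  0.2 -0.5]
ROW [-0.1 -0.1  0.2] [-0.01  0.04  6.92]
```

{"method": "send_rows", "body": {"deltas": "0 0 0 0 0 3 -1; 0 0 0 0 0 6 -1; 0 0 0 0 0 6.9 -1; 0 0 0 0 0 6.9 -0.3; 0 0 0 0 0 6.9 0"}}

```text
time_s: 1.35
eef_pos: [0.4347, -0.2901, 0.0314]
tcp_rot: [0.765, 0.644, -0.0, -0.002]
ft_force: [-0.4, -0.6, 0.9]
gripper_width: 0.892
```

{"method": "send_rows", "body": {"deltas": "0 0 0 0 0 0 0.5; 0 0 0 0 0 0 1; 0 0 0 0 0 0 1; 0 0 0 0 0 0 1; 0 0 0 0 0 0 1"}}

```text
time_s: 1.77
eef_pos: [0.435, -0.2906, 0.0323]
tcp_rot: [0.765, 0.644, -0.0, -0.001]
ft_force: [-0.6, 0.4, -0.5]
gripper_width: 0.542
```

{"method": "send_rows", "body": {"deltas": "0 0 0 0 0 0 1; 0 0 0 0 0 0 1; 0 0 0 0 0 0 1; 0 0 0 0 0 0 1"}}

```text
time_s: 2.1
eef_pos: [0.4352, -0.2908, 0.0326]
tcp_rot: [0.765, 0.644, -0.0, -0.001]
ft_force: [-0.4, -0.6, 0.9]
gripper_width: 0.365
```

```bash
python3 -c "
from h import *
go(435.3,-290,100)
im=optics.capture('top');cv2.imwrite('pics/g1.png',cv2.resize(im[180:280,280:440],None,fx=4,fy=4))"
```

```text
t 2.1 pos [ 435.2 -290.8   32.6] psi -9.8 w 0.365 F [-0.4 -0.6  0.9]
ROW [-0.1 -0.  -0. ] [ 0.08 -0.01 -6.74]
```

View pics/g1.png

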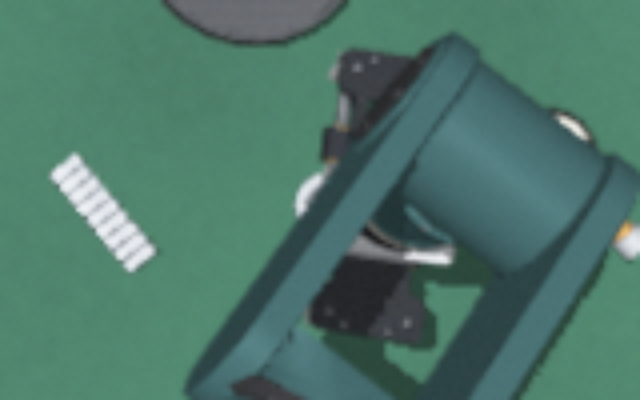

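The opening of 0.365 is 34 mm, the across-flats size, so the flange nut is gripped. Lift and carry.

{"method": "send_rows", "body": {"deltas": "0 0 0 0 0 0 1; 0 0 0 0 0 -2 1; 0 0 0 0 0 -4.5 1; 0 0 0 0 0 -7 1; 0 0 0 0 0 -7 1"}}

```text
time_s: 2.57
eef_pos: [0.4376, -0.2927, 0.1076]
tcp_rot: [0.765, 0.644, 0.001, 0.004]
ft_force: [1.1, -1.1, -0.6]
gripper_width: 0.369
```

```bash
python3 -c "
from h import *
go(629.5,-267,100)"
```

```text
t 2.57 pos [ 437.6 -292.7  107.6] psi -9.8 w 0.369 F [ 1.1 -1.1 -0.6]
ROW [ 0.4  0.2 -0. ] [ 5.81 18.46  0.86]
```

{"method": "send_rows", "body": {"deltas": "0 0 0 1 3 0 1; 0 0 0 2 6.5 0 1; 0 0 0 3.1 10 0 1; 0 0 0 4.2 13.5 0 1; 0 0 0 5.2 16.5 0 1"}}

```text
time_s: 2.98
eef_pos: [0.6103, -0.2687, 0.1061]
tcp_rot: [0.765, 0.644, 0.0, 0.003]
ft_force: [-0.1, -1.3, -1.3]
gripper_width: 0.367
```

```bash
python3 -c "
from h import *
go(629.5,-267,70)"
```

```text
t 2.98 pos [ 610.3 -268.7  106.1] psi -9.8 w 0.367 F [-0.1 -1.3 -1.3]
ROW [ 0.3  0.2 -0. ] [0.5  1.84 3.61]
```

{"method": "send_rows", "body": {"deltas": "0 0 0 0.5 1.8 0 1; 0.3 0.2 0 0.5 1.8 1.5 1; 0.3 0.2 0 0.5 1.8 3.6 1; 0.3 0.2 0 0.5 1.8 3.6 1"}}

```text
time_s: 3.32
eef_pos: [0.6253, -0.265, 0.0621]
tcp_rot: [0.765, 0.644, -0.003, -0.007]
ft_force: [-1.4, 0.2, -3.2]
gripper_width: 0.365
```

```bash
python3 -c "
from h import *
go(629.5,-267,37)
im=optics.capture('side');cv2.imwrite('pics/g2.png',cv2.resize(im[100:220,200:360],None,fx=4,fy=4))"
```

```text
t 3.32 pos [ 625.3 -265.    62.1] psi -9.8 w 0.365 F [-1.4  0.2 -3.2]
ROW [-0.8 -0.3 -0. ] [-0.13  0.48  2.5 ]
```

View pics/g2.png

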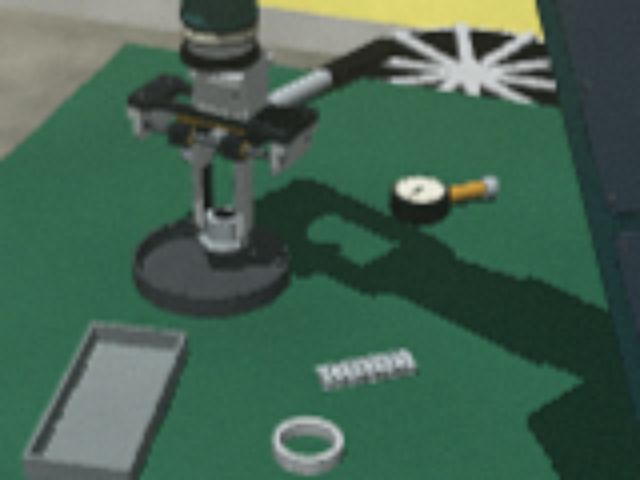

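The side view shows the nut upright between the fingers, just above the dish.

{"method": "send_rows", "body": {"deltas": "-0.4 -0.2 0 -0.1 0.4 0 1; 0 0 0 -0.1 0.4 0.8 1; 0 0 0 -0.1 0.4 1.6 1; 0 0 0 -0.1 0.4 2.2 1; 0 0 0 -0.1 0.4 2.2 1"}}

```text
time_s: 3.78
eef_pos: [0.628, -0.2667, 0.0403]
tcp_rot: [0.765, 0.644, -0.003, -0.007]
ft_force: [-0.0, 0.7, -2.2]
gripper_width: 0.364
```

```bash
python3 -c "
from h import *
go(629.5,-267,36.5)"
```

```text
t 3.78 pos [ 628.  -266.7   40.3] psi -9.8 w 0.364 F [-0.   0.7 -2.2]
ROW [-0.8 -0.3 -0. ] [-0.01  0.15  0.38]
```

{"method": "send_rows", "body": {"deltas": "-0.8 -0.3 0 0 0.1 0.2 1; -0.8 -0.3 0 0 0.1 0.4 1; -0.8 -0.3 0 0 0.1 0.4 1; -0.8 -0.3 0 0 0.1 0.4 1"}}

```text
time_s: 4.12
eef_pos: [0.6291, -0.2668, 0.0367]
tcp_rot: [0.765, 0.644, -0.0, 0.0]
ft_force: [-0.3, -0.1, -1.8]
gripper_width: 0.365
```

```bash
python3 -c "
from h import *
go(629.5,-267,36.5)"
```

```text
t 4.12 pos [ 629.1 -266.8   36.7] psi -9.8 w 0.365 F [-0.3 -0.1 -1.8]
ROW [ 0.  0. -0.] [-0.01  0.04  0.02]
```

{"method": "send_rows", "body": {"deltas": "0 0 0 0 0 0.1 1; 0 0 0 0 0 0.1 1; 0 0 0 0 0 0.1 0; 0 0 0 0 0 0.1 -0.1; 0 0 0 0 0 0.1 -0.1"}}

```text
time_s: 4.53
eef_pos: [0.6294, -0.2669, 0.0358]
tcp_rot: [0.765, 0.644, 0.0, 0.001]
ft_force: [-0.7, 0.1, -0.3]
gripper_width: 0.535
```

{"method": "send_rows", "body": {"deltas": "0 0 0 0 0 0 -0.1; 0 0 0 0 0 -2 -0.1; 0 0 0 0 0 -4 -0.1; 0 0 0 0 0 -7 -0.1; 0 0 0 0 0 -9 -0.1"}}

```text
time_s: 4.95
eef_pos: [0.6299, -0.2671, 0.128]
tcp_rot: [0.765, 0.644, 0.001, 0.002]
ft_force: [0.1, 0.5, 0.3]
gripper_width: 0.552
```

```bash
python3 -c "
from h import *
go(423,288,130,0)
im=optics.capture('side');cv2.imwrite('pics/g3.png',cv2.resize(im[120:220,200:320],None,fx=5,fy=5))"
```

```text
t 4.95 pos [ 629.9 -267.1  128. ] psi -9.8 w 0.552 F [0.1 0.5 0.3]
ROW [ 0.2  0.1 -9.8] [ 51.18 -29.84  -0.37]
```

View pics/g3.png

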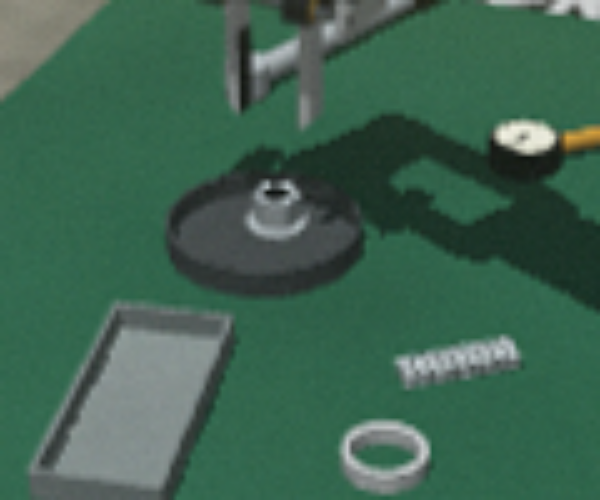

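The flange nut stands flat in the dish. Next is the long weight.

```bash
python3 -c "
from h import *
go(433.6,-128.7,100,-52)"
```

```text
t 5.0 pos [ 632.  -268.2  133.4] psi -9.8 w 0.548 F [ 1.1 -0.8  2.6]
ROW [ 0.7 -0.  42.2] [ 10.38 -21.96   3.04]
```

{"method": "send_rows", "body": {"deltas": "0 0 7 1.5 -3.5 0 -0.2; 0 0 14 3.2 -7 0.5 -0.2; 0 0 21 5 -10.5 1 -0.2; 0 0 28 6.7 -14 1.5 -0.2; 0 0 35 8.4 -17.5 2 -0.2"}}

```text
time_s: 5.42
eef_pos: [0.4724, -0.1547, 0.1099]
tcp_rot: [0.924, 0.381, 0.004, 0.005]
ft_force: [-0.9, -0.5, 1.1]
gripper_width: 0.6
```

```bash
python3 -c "
from h import *
go(433.6,-128.7,80,-52)"
```

```text
t 5.42 pos [ 472.4 -154.7  109.9] psi -45.2 w 0.6 F [-0.9 -0.5  1.1]
ROW [ 0.6 -0.2  6.8] [-0.93 -4.61  2.93]
```

{"method": "send_rows", "body": {"deltas": "0.6 -0.2 6.8 -0.9 -3.5 1.5 -0.2; 0.6 -0.2 6.8 -0.9 -4.6 2.9 -0.2; 0.6 -0.2 6.8 -0.9 -4.6 2.9 -0.2; 0.6 -0.2 6.8 -0.9 -4.6 2.9 -0.2"}}

```text
time_s: 5.75
eef_pos: [0.4335, -0.1283, 0.0797]
tcp_rot: [0.945, 0.326, 0.0, 0.0]
ft_force: [0.5, -0.6, -0.0]
gripper_width: 0.601
```

```bash
python3 -c "
from h import *
go(433.6,-128.7,25,-52)"
```

```text
t 5.75 pos [ 433.5 -128.3   79.7] psi -51.9 w 0.601 F [ 0.5 -0.6 -0. ]
ROW [ 0.  -0.   0.1] [-0.02  0.04  5.47]
```

{"method": "send_rows", "body": {"deltas": "0 0 0 0 0 2 -0.2; 0 0 0 0 0 4 -0.2; 0 0 0 0 0 5.4 -0.2; 0 0 0 0 0 5.4 -0.2; 0 0 0 0 0 5.4 0.3", "squeeze": 30}}

```text
time_s: 6.17
eef_pos: [0.4347, -0.1292, 0.0261]
tcp_rot: [0.945, 0.326, 0.0, 0.0]
ft_force: [-0.0, 1.0, 0.4]
gripper_width: 0.559
```

{"method": "send_rows", "body": {"deltas": "0 0 0 0 0 0 0.5; 0 0 0 0 0 0 1; 0 0 0 0 0 0 1; 0 0 0 0 0 0 1; 0 0 0 0 0 0 1"}}

```text
time_s: 6.58
eef_pos: [0.4353, -0.1294, 0.027]
tcp_rot: [0.945, 0.326, 0.001, 0.001]
ft_force: [0.3, 0.2, 2.6]
gripper_width: 0.25
```

{"method": "send_rows", "body": {"deltas": "0 0 0 0 0 0 1; 0 0 0 0 0 0 1; 0 0 0 0 0 0 1"}}

```text
time_s: 6.83
eef_pos: [0.4352, -0.1293, 0.027]
tcp_rot: [0.945, 0.326, 0.001, 0.001]
ft_force: [-0.3, -0.2, -0.1]
gripper_width: 0.251
```

```bash
python3 -c "
from h import *
go(433.6,-128.7,100,-52)"
```

```text
t 6.83 pos [ 435.2 -129.3   27. ] psi -51.9 w 0.251 F [-0.3 -0.2 -0.1]
ROW [ 0.1 -0.1  0.1] [-0.08 -0.13 -7.3 ]
```

Opening is 23.6 mm, about the weight's 24 mm width. Lift, carry and turn to psi 9.

{"method": "send_rows", "body": {"deltas": "0 0 0 0 0 -1.5 1; 0 0 0 0 0 -4 1; 0 0 0 0 0 -6 1; 0 0 0 0 0 -6.5 1; 0 0 0 0 0 -6.5 1"}}

```text
time_s: 7.25
eef_pos: [0.4361, -0.1297, 0.0934]
tcp_rot: [0.945, 0.326, 0.002, 0.002]
ft_force: [-0.3, -0.6, -2.5]
gripper_width: 0.252
```

```bash
python3 -c "
from h import *
go(636.6,-39.9,95,9)
im=optics.capture('side');cv2.imwrite('pics/g4.png',cv2.resize(im[120:240,200:360],None,fx=4,fy=4))"
```

```text
t 7.25 pos [ 436.1 -129.7   93.4] psi -51.9 w 0.252 F [-0.3 -0.6 -2.5]
ROW [  0.4   0.  -60.9] [21.32  5.29 -0.07]
```

View pics/g4.png

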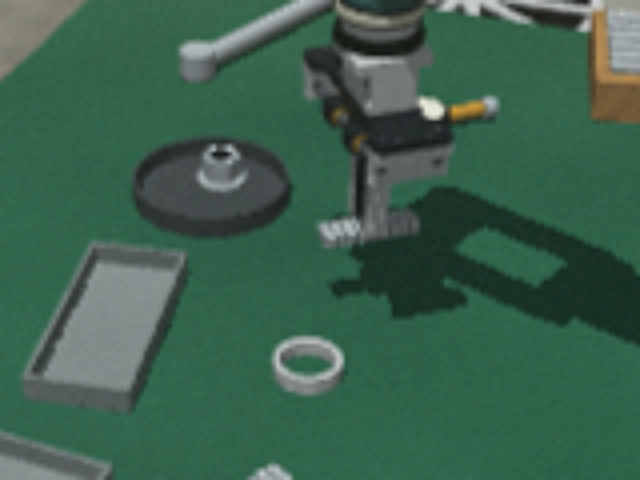

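The weight is held level, clear of the bench.

{"method": "send_rows", "body": {"deltas": "0 0 -6 1.5 0.4 0 1; 0 0 -12.5 4 1 0 1; 0 0 -19 6.5 1.6 0 1; 0 0 -25.5 9 2.2 0 1; 0 0 -32 11.5 2.8 0 1"}}

```text
time_s: 7.72
eef_pos: [0.5424, -0.0795, 0.0893]
tcp_rot: [0.817, 0.576, -0.001, -0.001]
ft_force: [-0.3, -1.0, -1.7]
gripper_width: 0.249
```

```bash
python3 -c "
from h import *
go(636.6,-39.9,90,9)"
```

```text
t 7.72 pos [542.4 -79.5  89.3] psi -19.6 w 0.249 F [-0.3 -1.  -1.7]
ROW [ -0.1   0.  -28.6] [ 6.9   7.55 -0.09]
```

{"method": "send_rows", "body": {"deltas": "0 0 -6.5 1.6 1.8 0 1; 0 0 -13 3.4 3.7 0 1; 0 0 -20 5.1 5.6 0 1; 0 0 -26 6.5 7.2 0 1; 0 0 -28.6 6.9 7.6 0 1"}}

```text
time_s: 8.13
eef_pos: [0.6382, -0.0384, 0.0856]
tcp_rot: [0.647, 0.762, -0.001, -0.002]
ft_force: [-0.5, -0.5, -1.1]
gripper_width: 0.249
```

{"method": "send_rows", "body": {"deltas": "0 0 0 0 0 1 1; 0 0 0 0 0 2.5 1; 0 0 0 0 0 3.5 1; 0 0 0 0 0 3.5 1"}}

```text
time_s: 8.47
eef_pos: [0.6341, -0.0381, 0.0447]
tcp_rot: [0.648, 0.762, -0.004, -0.007]
ft_force: [-0.9, -0.0, -1.7]
gripper_width: 0.25
```

```bash
python3 -c "
from h import *
go(636.6,-39.9,32,9)
im=optics.capture('side');cv2.imwrite('pics/g5.png',cv2.resize(im[120:240,160:320],None,fx=4,fy=4))"
```

```text
t 8.47 pos [634.1 -38.1  44.7] psi 9.3 w 0.25 F [-0.9 -0.  -1.7]
ROW [-0.8 -0.3  0.3] [-0.23  0.23  1.26]
```

View pics/g5.png

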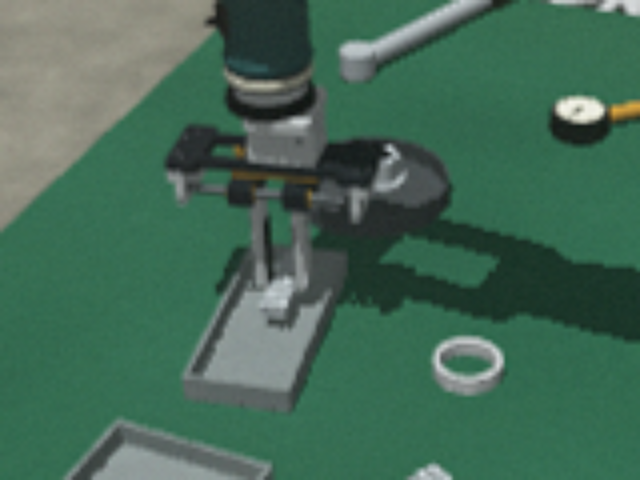

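The bar is over the tray's far half and clear of the walls. Lower it.

{"method": "send_rows", "body": {"deltas": "-0.8 -0.3 0 -0.2 0.2 0.3 1; -0.8 -0.3 0 -0.2 0.2 0.7 1; -0.8 -0.3 0 -0.2 0.2 1.1 1; -0.8 -0.3 0 -0.2 0.2 1.3 1; -0.8 -0.3 0 -0.2 0.2 1.3 1"}}

```text
time_s: 8.93
eef_pos: [0.6371, -0.0399, 0.0333]
tcp_rot: [0.648, 0.762, 0.0, 0.001]
ft_force: [-0.5, 0.1, -2.1]
gripper_width: 0.253
```

```bash
python3 -c "
from h import *
go(636.6,-39.9,31,9)"
```

```text
t 8.93 pos [637.1 -39.9  33.3] psi 9.3 w 0.253 F [-0.5  0.1 -2.1]
ROW [0.1 0.  0.3] [ 0.01 -0.04  0.23]
```

{"method": "send_rows", "body": {"deltas": "0 0 0 0 0 0.15 1; 0 0 0 0 0 0.25 1; 0 0 0 0 0 0.25 1; 0 0 0 0 0 0.25 0.3; 0 0 0 0 0 0.25 0.1"}}

```text
time_s: 9.35
eef_pos: [0.6375, -0.04, 0.0315]
tcp_rot: [0.648, 0.762, 0.001, 0.001]
ft_force: [0.6, 0.4, 0.3]
gripper_width: 0.356
```

{"method": "send_rows", "body": {"deltas": "0 0 0 0 0 0 0.1; 0 0 0 0 0 0 0.1; 0 0 0 0 0 -2 0.1; 0 0 0 0 0 -4.5 0.1; 0 0 0 0 0 -6 0.1"}}

```text
time_s: 9.77
eef_pos: [0.6382, -0.04, 0.0939]
tcp_rot: [0.648, 0.762, 0.001, 0.003]
ft_force: [0.4, -0.4, -0.1]
gripper_width: 0.455
```

```bash
python3 -c "
from h import *
go(433.1,155.8,90,-29.5)"
```

```text
t 9.77 pos [638.2 -40.   93.9] psi 9.3 w 0.455 F [ 0.4 -0.4 -0.1]
ROW [ 0.3  0.  38.8] [ 22.63 -17.1    0.25]
```

{"method": "send_rows", "body": {"deltas": "0 0 6.5 3.3 -2.5 0 0; 0 0 13 6.6 -5 0 0; 0 0 20 10 -7.5 0 -0.1; 0 0 26 13 -10 0 -0.2; 0 0 32 16.5 -12.5 0 -0.2"}}

```text
time_s: 10.18
eef_pos: [0.4879, 0.1024, 0.0932]
tcp_rot: [0.834, 0.551, 0.002, 0.002]
ft_force: [-0.4, 0.8, -0.3]
gripper_width: 0.596
```

```bash
python3 -c "
from h import *
go(433.1,155.8,80,-29.5)"
```

```text
t 10.18 pos [487.9 102.4  93.2] psi -23.1 w 0.596 F [-0.4  0.8 -0.3]
ROW [ 0.4 -0.1  6.4] [ 2.76 -7.14  1.27]
```

{"method": "send_rows", "body": {"deltas": "0.2 0 4 1.4 -3.5 0 -0.2; 0.4 -0.1 6.4 2.8 -7.1 1 -0.2; 0.4 -0.1 6.4 2.8 -7.1 1.3 -0.2; 0.4 -0.1 6.4 2.8 -7.1 1.3 -0.2; 0.4 -0.1 6.4 2.8 -7.1 1.3 -0.2"}}

```text
time_s: 10.6
eef_pos: [0.4342, 0.1559, 0.0802]
tcp_rot: [0.864, 0.504, 0.0, 0.0]
ft_force: [-0.4, -1.4, -0.0]
gripper_width: 0.598
```

```bash
python3 -c "
from h import *
go(433.1,155.8,25,-29.5)"
```

```text
t 10.6 pos [434.2 155.9  80.2] psi -29.4 w 0.598 F [-0.4 -1.4 -0. ]
ROW [ 0.  -0.   0.1] [-0.07 -0.1   5.52]
```

{"method": "send_rows", "body": {"deltas": "0 0 0 0 -0.1 2 -0.2; 0 0 0 0 -0.1 4 -0.2; 0 0 0 0 -0.1 5.5 -0.2; 0 0 0 0 -0.1 5.5 -0.2; 0 0 0 0 -0.1 5.5 0.3", "squeeze": 25}}

```text
time_s: 11.02
eef_pos: [0.4343, 0.1554, 0.0252]
tcp_rot: [0.864, 0.503, 0.0, 0.0]
ft_force: [0.3, -0.6, -0.9]
gripper_width: 0.562
```

{"method": "send_rows", "body": {"deltas": "0 0 0 0 0 0 0.5; 0 0 0 0 0 0 1; 0 0 0 0 0 0 1; 0 0 0 0 0 0 1; 0 0 0 0 0 0 1"}}

```text
time_s: 11.43
eef_pos: [0.4348, 0.1555, 0.0259]
tcp_rot: [0.864, 0.503, 0.001, 0.0]
ft_force: [0.2, -0.4, 1.5]
gripper_width: 0.25
```

{"method": "send_rows", "body": {"deltas": "0 0 0 0 0 0 1; 0 0 0 0 0 0 1; 0 0 0 0 0 -2 1; 0 0 0 0 0 -4.5 1; 0 0 0 0 0 -6 1"}}

```text
time_s: 11.85
eef_pos: [0.4351, 0.1557, 0.0875]
tcp_rot: [0.864, 0.504, 0.001, 0.001]
ft_force: [1.5, -0.7, -0.4]
gripper_width: 0.248
```

```bash
python3 -c "
from h import *
u=np.array([-.156,.988]); c=np.array([629.6,4.6])+50*u; print(c)
go(*c,90,9)
im=optics.capture('side');cv2.imwrite('pics/g6.png',cv2.resize(im[150:290,180:340],None,fx=4,fy=4))"
```

```text
[621.8  54. ]
t 11.85 pos [435.1 155.7  87.5] psi -29.5 w 0.248 F [ 1.5 -0.7 -0.4]
ROW [  0.2  -0.  -38.5] [ 0.36 21.26 -0.2 ]
```

View pics/g6.png

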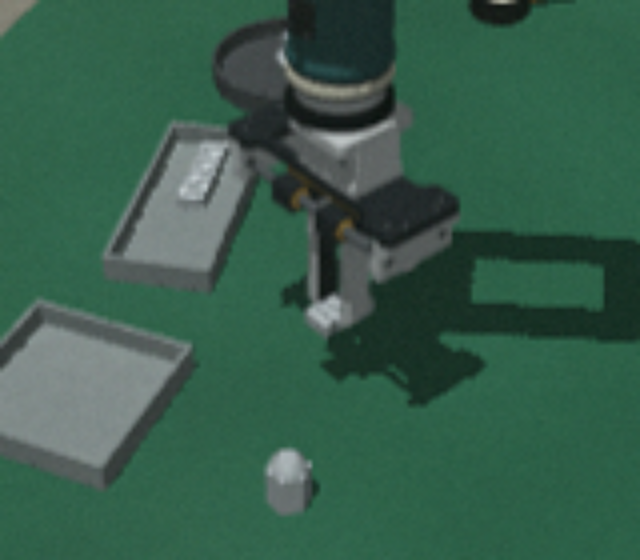

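The long weight lies flat in its tray and the short weight is held level. Carry it over.

{"method": "send_rows", "body": {"deltas": "0 0 -6 0.1 3 0 1; 0 0 -12.5 0.1 6.5 0 1; 0 0 -19 0.2 10 0 1; 0 0 -25.5 0.2 13.5 0 1; 0 0 -32 0.3 17 0 1"}}

```text
time_s: 12.32
eef_pos: [0.5872, 0.0741, 0.0906]
tcp_rot: [0.69, 0.724, 0.003, 0.002]
ft_force: [-0.0, 0.3, -0.2]
gripper_width: 0.248
```

```bash
python3 -c "
from h import *
go(621.8,54,75,9)"
```

```text
t 12.32 pos [587.2  74.1  90.6] psi 2.8 w 0.248 F [-0.   0.3 -0.2]
ROW [ 0.4 -0.  -6.2] [-2.18  3.35  1.58]
```

{"method": "send_rows", "body": {"deltas": "0.4 0 -4 -1.2 2 0 1; 0.4 0 -6.2 -2.2 3.4 0 1; 0.4 0 -6.2 -2.2 3.4 1 1; 0.4 0 -6.2 -2.2 3.4 2 1; 0.4 0 -6.2 -2.2 3.4 3 1"}}

```text
time_s: 12.73
eef_pos: [0.6208, 0.0544, 0.0585]
tcp_rot: [0.65, 0.76, -0.0, -0.001]
ft_force: [0.7, -0.5, -0.9]
gripper_width: 0.252
```

```bash
python3 -c "
from h import *
go(621.8,54,32,9)"
```

```text
t 12.73 pos [620.8  54.4  58.5] psi 9.0 w 0.252 F [ 0.7 -0.5 -0.9]
ROW [-0.1 -0.1 -0. ] [-0.06  0.1   2.65]
```

{"method": "send_rows", "body": {"deltas": "0 0 0 0 0.1 0.6 1; 0 0 0 0 0.1 1.3 1; 0 0 0 0 0.1 2 1; 0 0 0 0 0.1 2.4 1; 0 0 0 0 0.1 2.4 1"}}

```text
time_s: 13.15
eef_pos: [0.6207, 0.055, 0.0332]
tcp_rot: [0.649, 0.76, -0.001, -0.002]
ft_force: [-1.0, 0.4, -1.4]
gripper_width: 0.25
```

```bash
python3 -c "
from h import *
go(621.8,54,30,9)"
```

```text
t 13.15 pos [620.7  55.   33.2] psi 9.0 w 0.25 F [-1.   0.4 -1.4]
ROW [-0.3 -0.1  0. ] [-0.11  0.09  0.32]
```

{"method": "send_rows", "body": {"deltas": "-0.3 0 0 0 0 0.2 1; -0.3 0 0 0 0 0.3 1; -0.3 0 0 0 0 0.3 1; -0.3 0 0 0 0 0.3 0.3; -0.3 0 0 0 0 0.3 0.1"}}

```text
time_s: 13.57
eef_pos: [0.6212, 0.0549, 0.0309]
tcp_rot: [0.649, 0.76, 0.001, -0.0]
ft_force: [0.6, -0.9, 0.6]
gripper_width: 0.358
```

{"method": "send_rows", "body": {"deltas": "0 0 0 0 0 0 0.1; 0 0 0 0 0 0 0.1; 0 0 0 0 0 -2 0.1; 0 0 0 0 0 -4.5 0.1; 0 0 0 0 0 -6.5 0.1"}}

```text
time_s: 13.98
eef_pos: [0.6212, 0.0548, 0.0971]
tcp_rot: [0.65, 0.76, 0.001, 0.0]
ft_force: [-0.2, 0.8, 0.1]
gripper_width: 0.448
```

```bash
python3 -c "
from h import *
go(447.6,-2,90,10)"
```

```text
t 13.98 pos [621.2  54.8  97.1] psi 9.0 w 0.448 F [-0.2  0.8  0.1]
ROW [ 0.1 -0.1 -1. ] [ -2.9  -18.03   0.67]
```

Next is the ring, with the jaws opened fully on the way.

{"method": "send_rows", "body": {"deltas": "0 0 0 -0.5 -3 0 -0.5; 0 0 0 -1 -7 0 -1; 0 0 0 -1.7 -11 0 -1; 0 0 0 -2.5 -15 0 -1; 0 0 0 -2.9 -18 0 -1", "squeeze": 10}}

```text
time_s: 14.4
eef_pos: [0.4453, -0.0027, 0.0965]
tcp_rot: [0.65, 0.76, 0.001, -0.0]
ft_force: [0.2, 0.5, 0.2]
gripper_width: 0.771
```

{"method": "send_rows", "body": {"deltas": "0 0 0 0 0 0 -1; 0 0 0 0 0 0 -1; 0 0 0 0 0 0 -1"}}

```text
time_s: 14.65
eef_pos: [0.4463, -0.0027, 0.0973]
tcp_rot: [0.65, 0.76, 0.002, 0.001]
ft_force: [-0.2, -0.3, 0.7]
gripper_width: 0.976
```

```bash
python3 -c "
from h import *
go(447.6,-2,26,10)
im=optics.capture('side');cv2.imwrite('pics/g7.png',cv2.resize(im[150:290,180:340],None,fx=4,fy=4))"
```

```text
t 14.65 pos [446.3  -2.7  97.3] psi 9.0 w 0.976 F [-0.2 -0.3  0.7]
ROW [ 0.2 -0.1 -1. ] [0.04 0.11 7.13]
```

View pics/g7.png

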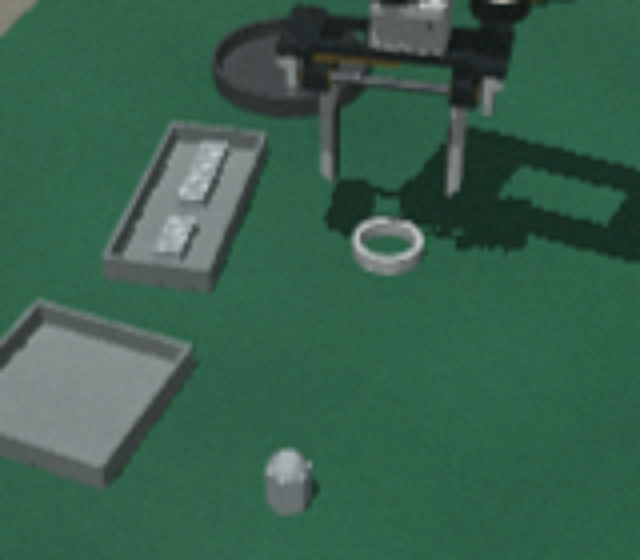

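Both weights lie flat in the long tray. The jaws are centred over the ring, so go down and close.

{"method": "send_rows", "body": {"deltas": "0.2 -0.1 -1 0 0.1 2.5 -1; 0.2 -0.1 -1 0 0.1 5 -1; 0.2 -0.1 -1 0 0.1 7.1 -1; 0.2 -0.1 -1 0 0.1 7.1 -1; 0.2 -0.1 -1 0 0.1 7.1 -0.5"}}

```text
time_s: 15.12
eef_pos: [0.4485, -0.002, 0.0259]
tcp_rot: [0.643, 0.766, -0.001, -0.001]
ft_force: [-0.4, 0.5, -0.5]
gripper_width: 0.959
```

{"method": "send_rows", "body": {"deltas": "0 0 0 0 0 0 0; 0 0 0 0 0 0 0.5; 0 0 0 0 0 0 1; 0 0 0 0 0 0 1; 0 0 0 0 0 0 1"}}

```text
time_s: 15.53
eef_pos: [0.4489, -0.0021, 0.0266]
tcp_rot: [0.643, 0.766, -0.0, -0.0]
ft_force: [-0.9, 0.2, 1.1]
gripper_width: 0.645
```

{"method": "send_rows", "body": {"deltas": "0 0 0 0 0 0 1; 0 0 0 0 0 0 1; 0 0 0 0 0 0 1"}}

```text
time_s: 15.78
eef_pos: [0.4488, -0.0021, 0.0266]
tcp_rot: [0.643, 0.766, -0.0, -0.0]
ft_force: [0.2, -0.5, 0.6]
gripper_width: 0.641
```

```bash
python3 -c "
from h import *
go(615.4,254.3,95,10)"
```

```text
t 15.78 pos [448.8  -2.1  26.6] psi 10.0 w 0.641 F [ 0.2 -0.5  0.6]
ROW [-0.  0.  0.] [22.35 20.86 -6.86]
```

Opening is 60 mm, so the ring is held.

{"method": "send_rows", "body": {"deltas": "0 0 0 0 0 -1.5 1; 0 0 0 0 0 -4 1; 0 0 0 0.5 0.5 -6 1; 0 0 0 3 2.8 -6.8 1; 0 0 0 5.5 5.1 -6.8 1"}}

```text
time_s: 16.2
eef_pos: [0.4916, 0.0609, 0.0978]
tcp_rot: [0.644, 0.765, 0.002, 0.002]
ft_force: [0.5, -0.7, -0.1]
gripper_width: 0.647
```

```bash
python3 -c "
from h import *
go(615.4,254.3,95,10)"
```

```text
t 16.2 pos [491.6  60.9  97.8] psi 9.9 w 0.647 F [ 0.5 -0.7 -0.1]
ROW [ 0.3  0.1 -0.1] [16.93 15.5   0.34]
```

{"method": "send_rows", "body": {"deltas": "0 0 0 2.8 2.6 0 1; 0 0 0 5.6 5.2 0 1; 0 0 0 8.4 7.8 0 1; 0 0 0 11.2 10.4 0 1; 0 0 0 14 13 0 1"}}

```text
time_s: 16.62
eef_pos: [0.5963, 0.2228, 0.0978]
tcp_rot: [0.644, 0.765, 0.001, 0.002]
ft_force: [1.7, -1.6, -1.5]
gripper_width: 0.641
```

```bash
python3 -c "
from h import *
go(615.4,254.3,60,10)"
```

```text
t 16.62 pos [596.3 222.8  97.8] psi 9.9 w 0.641 F [ 1.7 -1.6 -1.5]
ROW [ 0.3  0.1 -0.1] [2.78 2.4  3.79]
```

{"method": "send_rows", "body": {"deltas": "0 0 0 2 1.8 0 1; 0 0 0 2.8 2.4 0.5 1; 0 0 0 2.8 2.4 1.8 1; 0 0 0 2.8 2.4 3.2 1; 0 0 0 2.8 2.4 3.8 1"}}

```text
time_s: 17.03
eef_pos: [0.613, 0.2525, 0.0561]
tcp_rot: [0.644, 0.765, -0.002, 0.001]
ft_force: [-0.1, -0.1, -0.9]
gripper_width: 0.642
```

```bash
python3 -c "
from h import *
go(615.4,254.3,32,10)"
```

```text
t 17.03 pos [613.  252.5  56.1] psi 9.8 w 0.642 F [-0.1 -0.1 -0.9]
ROW [-0.1  0.2 -0.2] [0.14 0.27 2.41]
```

{"method": "send_rows", "body": {"deltas": "0 0.2 0 0.1 0.2 0.6 1; 0 0.2 0 0.1 0.2 1.2 1; 0 0.2 0 0.1 0.2 1.8 1; 0 0.2 0 0.1 0.2 2.2 1; 0 0.2 0 0.1 0.2 2.2 1"}}

```text
time_s: 17.45
eef_pos: [0.6142, 0.2532, 0.0331]
tcp_rot: [0.644, 0.765, -0.001, -0.001]
ft_force: [0.2, 0.4, -0.4]
gripper_width: 0.644
```

```bash
python3 -c "
from h import *
go(615.4,254.3,30.5,10)"
```

```text
t 17.45 pos [614.2 253.2  33.1] psi 9.8 w 0.644 F [ 0.2  0.4 -0.4]
ROW [-0.2  0.  -0.2] [0.09 0.13 0.26]
```

{"method": "send_rows", "body": {"deltas": "0 0 0 0 0 0.2 1; 0 0 0 0 0 0.25 1; 0 0 0 0 0 0.25 1; 0 0 0 0 0 0.25 -0.4; 0 0 0 0 0 0.25 -0.5"}}

```text
time_s: 17.87
eef_pos: [0.6146, 0.2534, 0.0312]
tcp_rot: [0.644, 0.765, -0.001, -0.001]
ft_force: [0.9, 0.4, -0.1]
gripper_width: 0.731
```

{"method": "send_rows", "body": {"deltas": "0 0 0 0 0 0 -0.5; 0 0 0 0 0 0 -0.5; 0 0 0 0 0 -2 -0.5; 0 0 0 0 0 -5 -0.5; 0 0 0 0 0 -9 -0.5"}}

```text
time_s: 18.28
eef_pos: [0.6125, 0.2527, 0.1181]
tcp_rot: [0.644, 0.765, -0.004, -0.003]
ft_force: [0.3, 0.6, -0.4]
gripper_width: 0.749
```

```bash
python3 -c "
from h import *
go(423,288,110,0)"
```

```text
t 18.28 pos [612.5 252.7 118.1] psi 9.8 w 0.749 F [ 0.3  0.6 -0.4]
ROW [-0.6  0.1  9.8] [  6.7  -18.06   0.98]
```

Now the dome nut, closing along x.

{"method": "send_rows", "body": {"deltas": "-0.6 0 2 1.4 -3.6 0 -0.4; -0.6 0 4 2.7 -7.2 0 -0.3; -0.6 0 6 4 -10.8 0 -0.3; -0.6 0 8 5.4 -14.4 0 -0.3; -0.6 0 9.8 6.7 -18 0 -0.3", "squeeze": 25}}

```text
time_s: 18.7
eef_pos: [0.422, 0.2883, 0.1201]
tcp_rot: [0.708, 0.706, -0.0, 0.001]
ft_force: [-0.4, 0.7, 0.4]
gripper_width: 0.648
```

{"method": "send_rows", "body": {"deltas": "0 0 0 0 0 0 -0.3; 0 0 0 0 0 0 -0.3"}}

```text
time_s: 18.87
eef_pos: [0.4205, 0.2887, 0.1206]
tcp_rot: [0.707, 0.707, 0.0, 0.001]
ft_force: [0.1, -0.5, -0.2]
gripper_width: 0.648
```

```bash
python3 -c "
from h import *
go(423,288,28,0)
im=optics.capture('side');cv2.imwrite('pics/g8.png',cv2.resize(im[200:320,160:320],None,fx=4,fy=4))"
```

```text
t 18.87 pos [420.5 288.7 120.6] psi 0.0 w 0.648 F [ 0.1 -0.5 -0.2]
ROW [0.1 0.1 0. ] [-0.06  0.23  9.26]
```

View pics/g8.png

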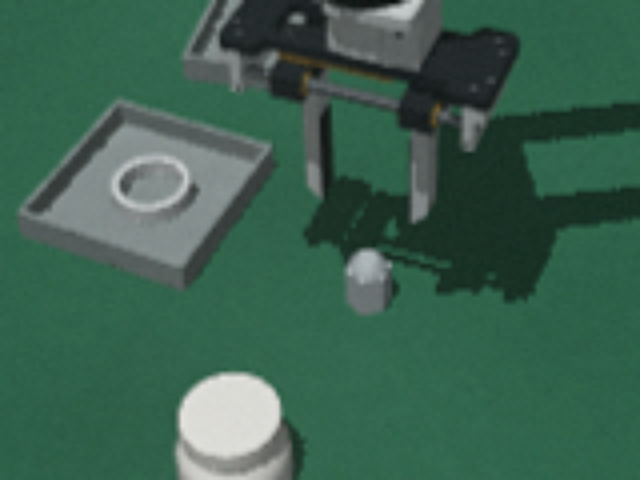

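The ring is flat in its tray, and the dome nut sits between the open fingers.

{"method": "send_rows", "body": {"deltas": "0 0 0 0 0.2 3 -0.3; 0 0 0 0 0.2 6 -0.3; 0 0 0 0 0.2 9 -0.3; 0 0 0 0 0.2 9.1 -0.3; 0 0 0 0 0.2 9.1 0"}}

```text
time_s: 19.33
eef_pos: [0.4246, 0.2875, 0.0282]
tcp_rot: [0.708, 0.707, -0.001, 0.001]
ft_force: [0.7, 0.8, 0.7]
gripper_width: 0.609
```

{"method": "send_rows", "body": {"deltas": "0 0 0 0 0 0 0.4; 0 0 0 0 0 0 1; 0 0 0 0 0 0 1; 0 0 0 0 0 0 1; 0 0 0 0 0 0 1"}}

```text
time_s: 19.75
eef_pos: [0.4253, 0.288, 0.0297]
tcp_rot: [0.708, 0.707, 0.0, 0.001]
ft_force: [-0.6, 0.3, 2.1]
gripper_width: 0.296
```

{"method": "send_rows", "body": {"deltas": "0 0 0 0 0 0 1; 0 0 0 0 0 0 1; 0 0 0 0 0 0 1"}}

```text
time_s: 20.0
eef_pos: [0.4252, 0.288, 0.0297]
tcp_rot: [0.708, 0.707, 0.0, 0.001]
ft_force: [-0.2, -0.2, 3.1]
gripper_width: 0.295
```

```bash
python3 -c "
from h import *
go(629.5,-205,105,0)"
```

```text
t 20.0 pos [425.2 288.   29.7] psi -0.1 w 0.295 F [-0.2 -0.2  3.1]
ROW [ 0.1  0.1 -0.1] [-49.28  20.51  -7.4 ]
```

Opening is 27.7 mm, close to the 28 mm across flats. Lift and check.

{"method": "send_rows", "body": {"deltas": "0 0 0 0 0 -1.5 1; 0 0 0 0 0 -4 1; 0 0 0 0 0 -6.5 1; 0 0 0 0 0 -8 1; 0 0 0 0 0 -8 1"}}

```text
time_s: 20.42
eef_pos: [0.4272, 0.2893, 0.1138]
tcp_rot: [0.708, 0.707, 0.004, 0.003]
ft_force: [-0.1, 0.4, -0.8]
gripper_width: 0.292
```

```bash
python3 -c "
from h import *
go(629.5,-205,105,0)
im=optics.capture('side');cv2.imwrite('pics/g9.png',cv2.resize(im[180:300,160:320],None,fx=4,fy=4))"
```

```text
t 20.42 pos [427.2 289.3 113.8] psi -0.1 w 0.292 F [-0.1  0.4 -0.8]
ROW [ 0.5 -0.1 -0.1] [-49.41  20.29   0.97]
```

View pics/g9.png

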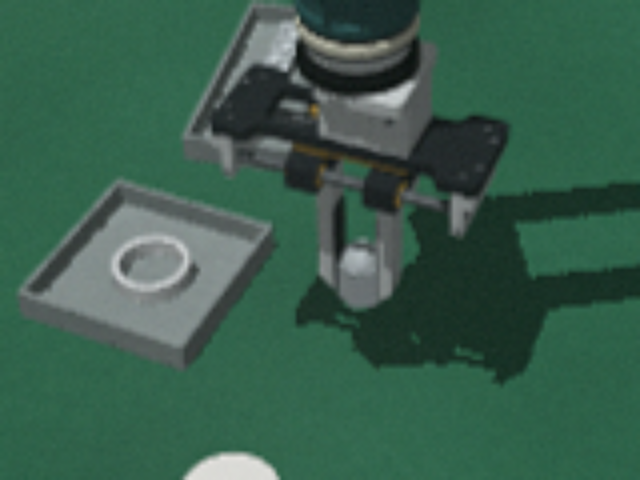

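Held upright. Carry it about 530 mm to the dish.

{"method": "send_rows", "body": {"deltas": "0 0 0 -2 0.8 0 1; 0 0 0 -5 2 0 1; 0 0 0 -8.5 3.5 0 1; 0 0 0 -12 5 0 1; 0 0 0 -15.5 6.4 0 1"}}

```text
time_s: 20.88
eef_pos: [0.489, 0.1321, 0.1094]
tcp_rot: [0.707, 0.707, 0.001, 0.001]
ft_force: [0.4, 0.9, -0.5]
gripper_width: 0.299
```

{"method": "send_rows", "body": {"deltas": "0 0 0 -3.5 1.4 0 1; 0 0 0 -7 2.8 0 1; 0 0 0 -10.5 4.2 0 1; 0 0 0 -14 5.6 0 1; 0 0 0 -17 7 0 1"}}

```text
time_s: 21.3
eef_pos: [0.5579, -0.0403, 0.107]
tcp_rot: [0.708, 0.707, -0.001, -0.001]
ft_force: [0.7, 0.1, -1.9]
gripper_width: 0.296
```

```bash
python3 -c "
from h import *
go(629.5,-205,100,0)"
```

```text
t 21.3 pos [557.9 -40.3 107. ] psi -0.1 w 0.296 F [ 0.7  0.1 -1.9]
ROW [-0.1  0.  -0.1] [-16.46   7.19   0.69]
```

{"method": "send_rows", "body": {"deltas": "0 0 0 -3.5 1.5 0 1; 0 0 0 -7.5 3.3 0 1; 0 0 0 -11.5 5 0 1; 0 0 0 -15 6.5 0 1; 0 0 0 -16.5 7.2 0 1"}}

```text
time_s: 21.72
eef_pos: [0.6293, -0.2104, 0.1034]
tcp_rot: [0.709, 0.705, -0.002, -0.001]
ft_force: [0.6, 0.6, -0.4]
gripper_width: 0.295
```

{"method": "send_rows", "body": {"deltas": "0 0 0 0 0 0.5 1; 0 0 0 0 0 2 1; 0 0 0 0 0 3 1; 0 0 0 0 0 3 1"}}

```text
time_s: 22.05
eef_pos: [0.626, -0.2083, 0.0678]
tcp_rot: [0.709, 0.705, -0.004, -0.006]
ft_force: [-0.6, 1.1, -1.7]
gripper_width: 0.293
```

```bash
python3 -c "
from h import *
go(629.5,-205,36,0)
im=optics.capture('side');cv2.imwrite('pics/g10.png',cv2.resize(im[80:220,180:340],None,fx=4,fy=4))"
```

```text
t 22.05 pos [ 626.  -208.3   67.8] psi -0.3 w 0.293 F [-0.6  1.1 -1.7]
ROW [-0.8 -0.2 -0.3] [0.32 0.39 3.17]
```

View pics/g10.png

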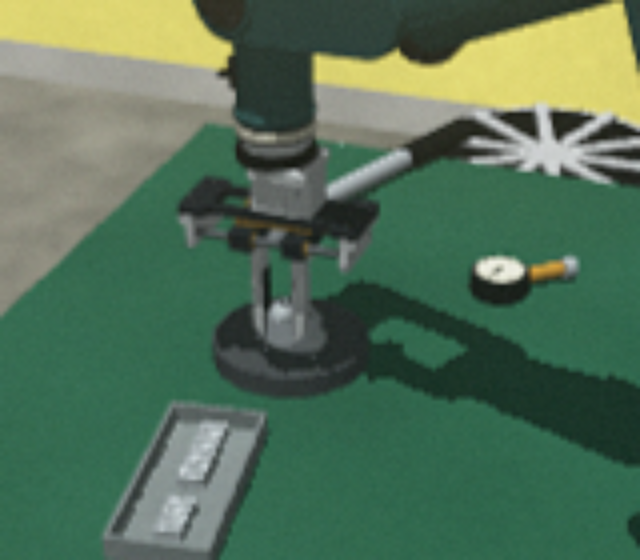

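The dome nut is over the near half of the dish and clear of the flange nut. Lower it gently.

{"method": "send_rows", "body": {"deltas": "-0.8 -0.2 0 0.3 0.4 0.3 1; -0.8 -0.2 0 0.3 0.4 1 1; -0.8 -0.2 0 0.3 0.4 1.8 1; -0.8 -0.2 0 0.3 0.4 2.6 1; -0.8 -0.2 0 0.3 0.4 2.8 1"}}

```text
time_s: 22.52
eef_pos: [0.6296, -0.2048, 0.0396]
tcp_rot: [0.709, 0.706, -0.0, 0.0]
ft_force: [-0.1, 1.1, -1.3]
gripper_width: 0.295
```

{"method": "send_rows", "body": {"deltas": "0 0 0 0 0 0 1"}}

```text
time_s: 22.6
eef_pos: [0.6291, -0.2046, 0.0387]
tcp_rot: [0.709, 0.706, -0.001, -0.001]
ft_force: [0.5, -0.3, -1.2]
gripper_width: 0.297
```

```bash
python3 -c "
from h import *
go(629.5,-205,34.2,0)"
```

```text
t 22.6 pos [ 629.1 -204.6   38.7] psi -0.2 w 0.297 F [ 0.5 -0.3 -1.2]
ROW [-0.1  0.  -0.2] [-0.04  0.04  0.45]
```

{"method": "send_rows", "body": {"deltas": "0 0 0 0 0 0.2 1; 0 0 0 0 0 0.35 1; 0 0 0 0 0 0.45 1; 0 0 0 0 0 0.45 1"}}

```text
time_s: 22.93
eef_pos: [0.6291, -0.2046, 0.0341]
tcp_rot: [0.709, 0.706, -0.001, -0.001]
ft_force: [0.3, -0.2, -1.0]
gripper_width: 0.299
```

```bash
python3 -c "
from h import *
go(629.5,-205,33.8,0)"
```

```text
t 22.93 pos [ 629.1 -204.6   34.1] psi -0.2 w 0.299 F [ 0.3 -0.2 -1. ]
ROW [-0.1  0.  -0.2] [-0.04  0.04  0.03]
```

{"method": "send_rows", "body": {"deltas": "0 0 0 0 0 0.05 1; 0 0 0 0 0 0.1 1; 0 0 0 0 0 0.1 0.3; 0 0 0 0 0 0.1 0; 0 0 0 0 0 0.1 0"}}

```text
time_s: 23.35
eef_pos: [0.6294, -0.2047, 0.0335]
tcp_rot: [0.709, 0.706, -0.001, -0.0]
ft_force: [0.3, -0.3, 0.2]
gripper_width: 0.457
```

{"method": "send_rows", "body": {"deltas": "0 0 0 0 0 0 0; 0 0 0 0 0 0 0; 0 0 0 0 0 -2 0; 0 0 0 0 0 -4.5 0; 0 0 0 0 0 -8 0"}}

```text
time_s: 23.77
eef_pos: [0.6275, -0.2039, 0.1107]
tcp_rot: [0.709, 0.706, -0.002, -0.004]
ft_force: [-0.5, -0.4, -0.8]
gripper_width: 0.499
```

{"method": "send_rows", "body": {"deltas": "0 0 0 0 -3 -2 0; 0 0 0 0 -7 -3 0; 0 0 0 0 -11 -3 0; 0 0 0 0 -15 -3 0; 0 0 0 0 -18 -3 0"}}

```text
time_s: 24.18
eef_pos: [0.4452, -0.2029, 0.1424]
tcp_rot: [0.709, 0.706, -0.002, -0.003]
ft_force: [0.6, 0.4, -0.4]
gripper_width: 0.5
```

{"method": "send_rows", "body": {"deltas": "0 0 0 0 -3 0 0; 0 0 0 0 -6 0 0; 0 0 0 0 -9 0 0; 0 0 0 0 -9 0 0; 0 0 0 0 -9 0 0"}}

```text
time_s: 24.6
eef_pos: [0.3547, -0.2026, 0.1435]
tcp_rot: [0.709, 0.705, -0.002, -0.002]
ft_force: [0.5, 0.2, -0.8]
gripper_width: 0.502
```

```bash
python3 - <<'E'
from h import *
t=optics.capture('top');s=optics.capture('side')
cv2.imwrite('pics/f_t.png',t)
cv2.imwrite('pics/f_top.png',cv2.resize(t[120:260,70:450],None,fx=2.1,fy=2.1,interpolation=cv2.INTER_CUBIC))
cv2.imwrite('pics/f_side.png',cv2.resize(s[130:340,150:340],None,fx=2.8,fy=2.8,interpolation=cv2.INTER_CUBIC))
E
```

```text
(no output)
```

View pics/f_top.png

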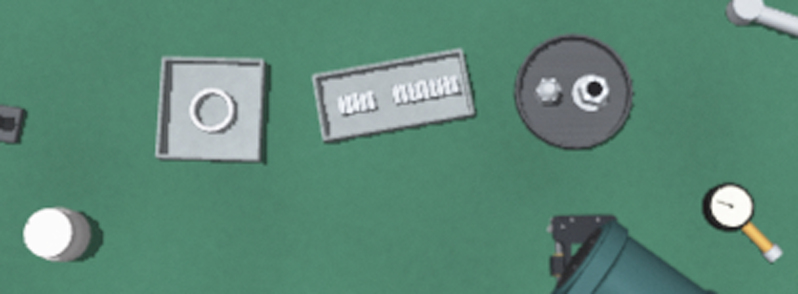

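View pics/f_side.png

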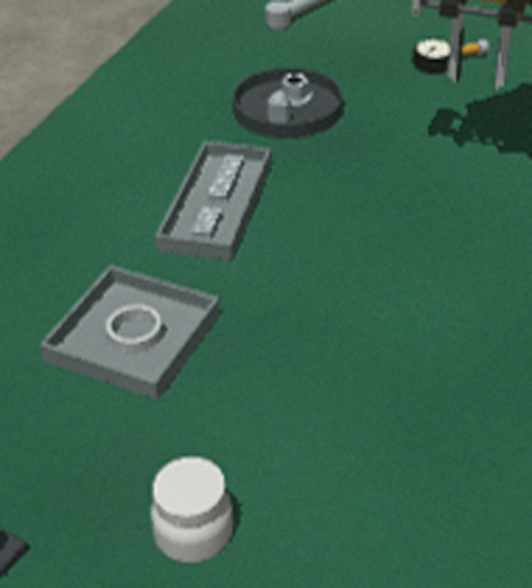

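Everything looks in place and free. The long weight's right end is nearest a wall, so I'll measure that and the nuts before handing in.

```bash
python3 - <<'E'
from h import *
t=cv2.imread('pics/f_t.png')
cv2.imwrite('pics/f_z.png',np.hstack([cv2.resize(t[140:192,215:300],None,fx=5,fy=5,interpolation=cv2.INTER_CUBIC),cv2.resize(t[136:188,310:375],None,fx=5,fy=5,interpolation=cv2.INTER_CUBIC)]))
d=np.array([.6295,-.2413]); 
bore=ray('top',(70+594/2.1,120+88/2.1),.03)[0]; dome=ray('top',(70+547/2.1,120+91/2.1),.036)[0]
print('bore',bore.round(3),np.linalg.norm(bore[:2]-d).round(3),'dome',dome.round(3),np.linalg.norm(dome[:2]-d).round(3))
up=cv2.resize(t[145:185,222:298],None,fx=6,fy=6,interpolation=cv2.INTER_CUBIC)
m=cv2.morphologyEx((cv2.cvtColor(up,cv2.COLOR_BGR2GRAY)>212).astype(np.uint8),cv2.MORPH_CLOSE,np.ones((13,13)))
th=np.radians(99);u=np.array([np.cos(th),np.sin(th)]);v=np.array([u[1],-u[0]])
for c in cv2.findContours(m,0,cv2.CHAIN_APPROX_NONE)[0]:
    if cv2.contourArea(c)<800: continue
    P=ray('top',(c[:,0]+.5)/6-.5+[222,145],.015)[:,:2]*1e3; q=cv2.minAreaRect(P.astype(np.float32))
    D=P-[629.6,4.6]; print(np.round(q[0],1),np.round(q[1],1),round(q[2],1),'along',(D@u).min().round(1),(D@u).max().round(1),'across',(D@v).min().round(1),(D@v).max().round(1))
im0=cv2.imread('pics/top0.png'); 
for n,(x0,y0,x1,y1) in dict(tub=(70,210,125,255),gauge=(400,200,447,248)).items(): print(n,cv2.absdiff(im0[y0:y1,x0:x1],t[y0:y1,x0:x1]).mean().round(2))
E
```

```text
bore [ 0.63  -0.268  0.03 ] 0.027 dome [ 0.626 -0.204  0.036] 0.038
[621.4  55.5] [25.9 49.3] 10.0 along 27.1 76.2 across -13.3 12.8
[637.8 -39.9] [25.2 89.6] 9.0 along -90.0 -0.4 across -11.5 13.7
tub 3.09
gauge 3.23
```

View pics/f_z.png

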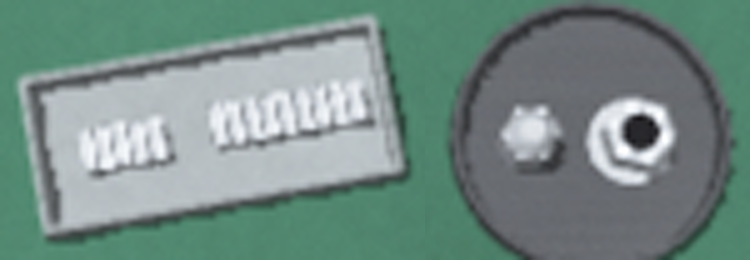

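The zoom shows both weights inside the long tray. The long one spans -90 to 0 mm and the short one 27 to 76 mm, and both have the sizes given. The nuts are 27 and 38 mm from the dish centre. I'll hand the job in.

```bash
python3 -c "
from h import *
print(env.job_done())"
```

```text
the job is handed in; nothing more can be done
None
```

I set all five pieces down in their trays, released them and drew the arm back. I handed the job in at about 24.7 s; no verdict is reported.

**Nuts:** both stand upright in the round dish. The flange nut is about 27 mm from the dish centre and the dome nut about 38 mm; the limit is 68 mm.

**Weights:** both lie flat in the long tray, at least 10 mm from any wall, with about 27 mm between them. Their measured outlines came out within about 2 mm of the given sizes.

**Ring:** it lies flat near the middle of the square tray, judged by eye from both views.

**Tub and gauge:** neither was touched. The start and end pictures of them differ by only about 3 grey levels, which I took as image noise because I saw no shift.

I judged how flat the pieces lie from the pictures and from how high the tool was at release, not by measuring tilt. No check failed or disagreed with another.

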